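# Nest the three utensil boxes

### The job

Nest the three square wooden boxes for putting away. First stand the box that lies on its side upright on the bare worktop and let go of it; then take it again and lower it fully down inside the widest box, and after that put the tall slim box fully down inside the middle one, both mouth up. Leave the widest box standing where it is, and do not shift the other things on the worktop.

Things in the scene. Friction and masses are not known exactly. Their poses are not given: they have to be found in the camera images.
- wide_box_centre (a point): Square open box of brown wood, outside 80 x 80 mm, 60 mm tall, walls and floor 4 mm (inside 72 x 72). Point: its centre, half-way up; z runs from floor to mouth, x and y square to the walls. The widest and lowest box, 0.6 kg; it stands upright on the worktop and stays there.
- mid_box_centre (a point): Square open box of brown wood, outside 66 x 66 mm, 84 mm tall, walls and floor 4 mm (inside 58 x 58). Point: its centre, half-way up; z runs from floor to mouth, x and y square to the walls. Middle box, 0.2 kg; starts lying on a side, mouth facing roughly to the robot's left. Fits the widest box with 3 mm play each side, at any quarter turn; fully down its rim stands 28 mm above that box's rim.
- slim_box_centre (a point): Square open box of brown wood, outside 52 x 52 mm, 105 mm tall, walls and floor 4 mm (inside 44 x 44). Point: its centre, half-way up; z runs from floor to mouth, x and y square to the walls. Slim, tallest box, 0.16 kg; stands upright. Fits the middle box with 3 mm play each side, at any quarter turn; fully down its rim stands 25 mm above that box's rim.
- garlic: whole garlic bulb, 60 x 60 x 59 mm, on the worktop right of the lying box; origin at the centre of its underside
- bowl: small cream bowl, 86 mm across, 38 mm tall, on the left; origin at the centre of its underside
- timer: round white kitchen timer, 62 mm across, 51 mm tall, front left; origin at the centre of its underside
- tumbler: clear glass tumbler, 80 mm across, 91 mm tall, at the back; origin at the centre of its underside
- mug_2: green-grey mug with handle, 88 x 124 x 106 mm, at the back; origin at the centre of its underside

How it is judged:
By the outcome, as a careful person would: the job done as asked, in the order asked, and still so for the second after the job is handed in, with the robot touching nothing.
It also fails if it takes over 62 s, if anything falls off the work surface, if the arm or the gripper's body presses on something with over 40 N, if the wrist force passes 120 N, or if a joint passes its speed limit or range.

### The arm

A 6-joint arm with a two-finger parallel gripper is mounted at the origin on a cart in front of the work surface, level with it; the furniture and walls round the work are solid. World frame = base frame: x ahead of the robot, y to its left, z up, the work surface at z = 0. Lengths are in m, angles in rad, forces in N, time in s.
With the tool pointing down it reaches from about 0.275 to 0.875 m from the base axis. Payload 12.5 kg.
Tool frame: the origin (TCP) lies at the very end of the fingers, on their centre line; the grasp point (between the pads) lies 19 mm behind it (grasp_offset is the distance from the TCP to the grasp point, in m); z points along the fingers, y is the direction in which the jaws open and shut (so a half turn about z gives the same grasp; the last joint's range is limited). The gripper opens to 85 mm and grips with 20 to 120 N. Pads are 22 mm wide; open, the fingers measure 114 mm over their backs; the gripper's body (76 mm by 85 mm) begins 54 mm behind the grasp point. The pads swing forward as they close: fully open they stand 13 mm farther back than shut.
Start: joints at [-1.377, 0.351, 1.652, -0, 1.139, -0.085], TCP at [0.151, -0.529, 0.231] pointing down, gripper open.
Joint ranges: [-2.75, 2.75], [-0.79, 2.1], [0.01, 2.65], [-1.57, 4.71], [0.07, 3.14], [-2.87, 2.87]. Speed limits (rad/s): [2.22, 2.22, 2.79, 3.14, 3.14, 3.14].

### API

Orientations are given as a unit quaternion [w, x, y, z].
In Python, from rig import sense, read_camera, camera_params, hand_in, grasp_offset gives the robot as it stands.
- The arm moves only by the tool step_arm, never from a script. Its argument "moves" is one flat list of numbers, 7 for each row, row after row: the turn, a rotation vector about the world's x, y, z in units of pi rad (1.0 is pi rad), then the shift along the world's x, y, z in units of 30 cm (1.0 is 30 cm), then the closure, from 0 (fully open) to 1 (shut). In form: [ax, ay, az, x, y, z, fingers, ax, ay, az, x, y, z, fingers, ...]. A call has 1 to 8 rows; each row shifts and turns the commanded pose from where the row before left it; what a row does not reach is not made up. A row lasts 1/10 s, in which the tool goes at most 50 mm and 8.59 degrees, less where a joint would pass 70% of its speed; a pose out of reach is approached as far as the arm can. A call with a number of a shift or a turn outside -1 to 1 is refused whole. A call with a gripper value outside its range is refused whole. The fingers move at their own pace and stop on an object; the grip force is fixed at half the most. Time passes only in rows, so rows that do not move let the fingers close. It gives the time, the measured TCP pose, the force and the opening at its end, in the units of the state.
- sense(): the state, without advancing time (a new reading comes with each control period).
- read_camera(name): name is "side" or "top"; returns the picture (384x512x3 uint8, red, green, blue); there is no depth.
- camera_params(name): a dict with "fx", "fy", "cx", "cy" (pixels), "eye" and "attitude" of the camera in the world. Camera axes: x right, y up, looking along -z (the intrinsics and any distortion apply to the point x, -y, -z); pixel columns grow to the right and rows downward; lengths in m; the calibration is good to about 2 mm. A picture is of the moment at which its call begins. camera_params takes no time and is no camera call.
- hand_in(): hands the job in, once; it reports no verdict.
The state is a dict: "time": time; "joints": joint angles; "qd": joint speeds; "tau": joint torques, N m; "eef_pos": TCP position; "ee_rot": TCP orientation; "wrist_force": force on the tool from outside, world axes, zero at the start; "ft_torque": the same for the moment, N m; "finger_gap": finger opening in m.
Only numpy, scipy, OpenCV 4.12 (cv2) and the standard library are available. Lean on these libraries where they do the work, as an engineer would, in place of code of your own. Each camera call takes 0.05 s, during which the arm holds its last target. There are 200 camera calls.

## Working session

There is one attempt and no reset: what is moved stays moved. The work goes in short steps, Python scripts to look and compute and a tool call to move; the robot and the scene stay as the last step left them, time stands still between calls to the robot, and variables do not carry over. Pictures are saved under pics/ and viewed, about 8 in all and at most 12, crops included, and the job is handed in when it is done.

Besides the shell and the picture viewer there is one more tool, called after "Call:" in YAML: its name, and indented under it one key for each argument. step_arm: Moves the arm, as the interface text tells. Its arguments: {"type":"object","properties":{"moves":{"type":"array","items":{"type":"number","minimum":-1,"maximum":1}}},"required":["moves"]}

```bash
mkdir -p pics; python3 - <<'E'
from rig import *
import cv2,json
for n in("top","side"):
    im=read_camera(n); cv2.imwrite(f"pics/{n}0.png",im[:,:,::-1]); print(n,camera_params(n))
s=sense();print(s,grasp_offset)
E
```

```text
top {'fx': 373.92577547778285, 'fy': 373.92577547778285, 'cx': 254.17354330097427, 'cy': 191.78078501054054, 'eye': array([0.47072107, 0.18206017, 0.89547793]), 'attitude': array([-0.70150083, -0.04764936,  0.03372584,  0.71027367])}
side {'fx': 368.5505760299788, 'fy': 368.5505760299788, 'cx': 254.7729808484127, 'cy': 189.17819792546533, 'eye': array([0.10912469, 0.957252  , 0.59951313]), 'attitude': array([-0.21708933, -0.12943671,  0.47668653,  0.84195505])}
{'time': 0.1, 'joints': array([-1.37658841e+00,  3.51212260e-01,  1.65235404e+00, -2.75666861e-05,
        1.13906414e+00, -8.45994195e-02]), 'qd': array([-0.00088188, -0.0007901 , -0.00180752, -0.00081517,  0.0002031 ,
        0.00018288]), 'tau': array([ 1.66481364e-04, -5.06834865e+01, -2.91875857e+01, -1.04792903e-04,
        2.63938578e-03,  1.10722235e-05]), 'eef_pos': array([ 0.15132794, -0.52847324,  0.23079817]), 'ee_rot': array([-5.17427715e-04,  9.90298099e-01,  1.38958291e-01, -4.09201006e-05]), 'wrist_force': array([-0.56206958,  0.47551628,  0.16668568]), 'ft_torque': array([ 0.05725219,  0.03741695, -0.0559835 ]), 'finger_gap': 0.0854569672224185} 0.0187
```

View pics/top0.png

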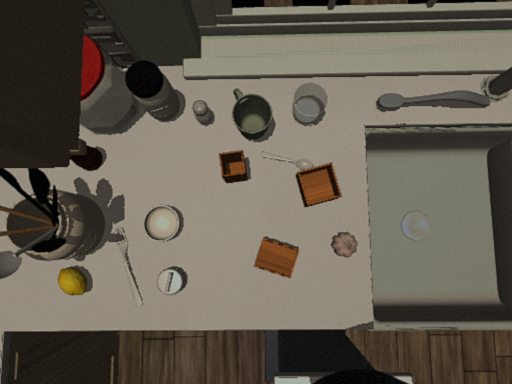

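View pics/side0.png

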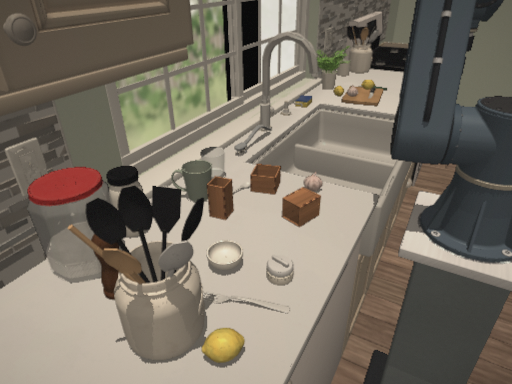

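The top view shows the slim box at (233,165), the wide box at (318,185), and the mid box lying at (276,257) with its mouth to the left. The garlic is at (344,244). The side view shows the same layout. Next I'll take a closer crop and mask the wood.

```bash
cat > h.py <<'E'
import numpy as np,cv2
from scipy.spatial.transform import Rotation as R
from rig import *
def cam(n):
    p=camera_params(n);q=p['attitude'];return p,R.from_quat([q[1],q[2],q[3],q[0]])
def px2w(n,uv,z):
    p,r=cam(n);uv=np.atleast_2d(np.asarray(uv,float))
    d=np.c_[(uv[:,0]-p['cx'])/p['fx'],-(uv[:,1]-p['cy'])/p['fy'],-np.ones(len(uv))]
    d=r.apply(d);return p['eye']+d*((z-p['eye'][2])/d[:,2])[:,None]
def w2px(n,X):
    p,r=cam(n);c=r.inv().apply(np.atleast_2d(X)-p['eye'])
    return np.c_[p['cx']-p['fx']*c[:,0]/c[:,2],p['cy']+p['fy']*c[:,1]/c[:,2]]
def wood(im):
    h=cv2.cvtColor(im,cv2.COLOR_RGB2HSV)
    return ((h[...,0]<16)&(h[...,1]>120)&(h[...,2]>25)).astype(np.uint8)*255
E
python3 - <<'E'
from h import *
ims={n:cv2.imread(f'pics/{n}0.png')[:,:,::-1].copy() for n in('top','side')}
for n,roi in(('top',(210,140,150,145)),('side',(190,150,150,90))):
    x,y,w,h=roi;m=wood(ims[n]);k=np.zeros_like(m);k[y:y+h,x:x+w]=m[y:y+h,x:x+w]
    for c in cv2.findContours(k,cv2.RETR_EXTERNAL,cv2.CHAIN_APPROX_NONE)[0]:
        if cv2.contourArea(c)>150:
            print(n,cv2.contourArea(c),[np.round(v,1) for v in cv2.minAreaRect(c)],cv2.approxPolyDP(c,3,True)[:,0].tolist())
a=cv2.resize(ims['top'][140:285,210:365],None,fx=5,fy=5,interpolation=cv2.INTER_CUBIC)
a=a[:, :775]
b=cv2.convertScaleAbs(a,alpha=1.6)
cv2.imwrite('pics/c1.png',cv2.resize(b,None,fx=.8,fy=.8)[:,:,::-1])
E
```

```text
top 1083.5 [array([276.3, 257.4]), array([38.2, 30.2]), np.float64(17.7)] [[263, 238], [254, 266], [290, 277], [298, 249]]
top 1240.5 [array([318. , 184.2]), array([35.8, 38.2]), np.float64(74.7)] [[331, 163], [296, 175], [304, 204], [340, 196]]
top 612.5 [array([232.6, 166.5]), array([29.8, 24.3]), np.float64(81.9)] [[241, 151], [219, 154], [222, 176], [227, 177], [227, 182], [246, 178]]
side 986.0 [array([301. , 206.5]), array([37., 36.]), np.float64(90.0)] [[304, 188], [283, 198], [283, 216], [298, 225], [318, 214], [319, 196]]
side 836.0 [array([219.9, 197.5]), array([41.6, 24.2]), np.float64(86.6)] [[215, 177], [207, 184], [210, 212], [226, 218], [232, 210], [231, 180]]
side 680.0 [array([265. , 178.3]), array([28.5, 27.7]), np.float64(6.0)] [[257, 164], [251, 175], [252, 190], [274, 193], [280, 166]]
```

View pics/c1.png

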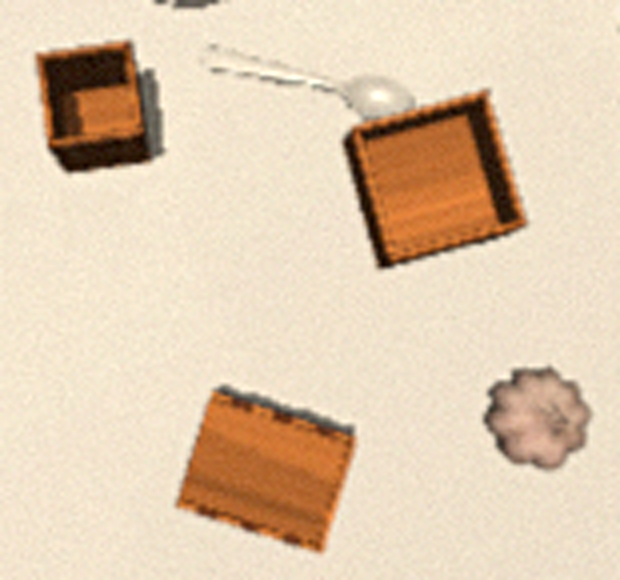

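```bash
python3 - <<'E'
from h import *
B={'slim':(.105,[(37,53),(132,42),(147,135),(52,145)]),'wide':(.06,[(352,128),(489,92),(525,222),(387,263)]),'mid':(.066,[(215,390),(355,432),(322,550),(180,505)])}
for k,(z,c) in B.items():
    uv=np.array(c)/4+[210-.4,140-.4]
    w=px2w('top',uv,z)[:,:2];e=np.roll(w,-1,0)-w
    print(k,w.mean(0).round(4),np.linalg.norm(e,axis=1).round(4),np.degrees(np.arctan2(e[:,1],e[:,0])).round(1))
    print('  side proj of top corners',w2px('side',np.c_[w,np.full(4,z)]).round(1).tolist())
for n,uv in(('garlic',(344,244)),('spoon',(304,164)),('timer',(170,281)),('bowl',(162,222)),('mug',(252,117)),('tumbler',(308,105))):
    print(n,px2w('top',uv,.03)[0].round(3))
E
```

```text
slim [0.6252 0.2428] [0.0516 0.0515 0.0512 0.051 ] [ -84.2 -171.5   95.2    9.1]
  side proj of top corners [[206.7, 183.7], [215.9, 175.2], [232.7, 178.2], [223.9, 186.8]]
wide [0.584  0.0517] [0.0801 0.0761 0.0806 0.0786] [ -75.9 -166.7  105.8   13. ]
  side proj of top corners [[250.5, 174.3], [257.2, 162.9], [280.1, 165.6], [275.4, 177.6]]
mid [0.4229 0.1505] [0.0799 0.0661 0.0807 0.0652] [-107.2  162.9   72.1  -17.8]
  side proj of top corners [[282.3, 196.7], [301.4, 186.3], [319.9, 195.0], [300.5, 206.2]]
garlic [ 0.448 -0.005  0.03 ]
spoon [0.635 0.081 0.03 ]
timer [0.369 0.393 0.03 ]
bowl [0.503 0.413 0.03 ]
mug [0.751 0.202 0.03 ]
tumbler [0.778 0.068 0.03 ]
```

```bash
cat >> h.py <<'E'
def Rt(jaw,tilt=0):
    """tool down, jaws (tool y) at world angle jaw deg; then tilt deg about the jaw axis (+: tool z swings to jaw+90)"""
    j=np.radians(jaw);y=np.array([np.cos(j),np.sin(j),0]);z=np.array([0,0,-1.])
    r=R.from_matrix(np.c_[np.cross(y,z),y,z]);return R.from_rotvec(np.radians(tilt)*y)*r
def go(pos,rt):
    s=sense();q=s['ee_rot'];r0=R.from_quat([q[1],q[2],q[3],q[0]])
    best=min((rt,rt*R.from_euler('z',180,degrees=True)),key=lambda t:(t*r0.inv()).magnitude())
    v=(best*r0.inv()).as_rotvec();d=np.array(pos)-s['eef_pos']
    n=int(np.ceil(max(np.linalg.norm(d)/.045,np.degrees(np.linalg.norm(v))/8)));n=max(n,1)
    print('t',round(s['time'],2),'rows',n,'total',(v/np.pi).round(4),(d/.3).round(4),'per row',(v/np.pi/n).round(4),(d/.3/n).round(4))
E
python3 - <<'E'
from h import *
c=np.array([.423,.1505,.033]);rt=Rt(-17.5,-45);z=rt.as_matrix()[:,2];print(z)
g=c+.004*z
print(g,g-.13*z);go(g-.13*z,rt)
E
```

```text
[-0.21263111 -0.67437972 -0.70710678]
[0.42214948 0.14780248 0.03017157] [0.44979152 0.23547185 0.12209545]
t 0.1 rows 19 total [-0.1816  0.1861  0.2973] [ 0.9949  2.5465 -0.3623] per row [-0.0096  0.0098  0.0156] [ 0.0524  0.134  -0.0191]
```

Call:
step_arm:
  moves: [-0.009,0.0093,0.0149,0.05,0.127,0,0,-0.009,0.0093,0.0149,0.05,0.127,0,0,-0.009,0.0093,0.0149,0.05,0.127,0,0,-0.009,0.0093,0.0149,0.05,0.127,0,0,-0.009,0.0093,0.0149,0.05,0.127,0,0,-0.009,0.0093,0.0149,0.05,0.127,0,0,-0.009,0.0093,0.0149,0.05,0.127,0,0,-0.009,0.0093,0.0149,0.05,0.127,0,0]

```text
time: 0.9
eef_pos: [0.2715, -0.2225, 0.2314]
ee_rot: [0.096, 0.934, 0.319, -0.131]
wrist_force: [1.3, 0.1, 0.3]
finger_gap: 0.0856
```

Call:
step_arm:
  moves: [-0.009,0.0093,0.0149,0.05,0.127,0,0,-0.009,0.0093,0.0149,0.05,0.127,0,0,-0.009,0.0093,0.0149,0.05,0.127,0,0,-0.009,0.0093,0.0149,0.05,0.127,0,0,-0.009,0.0093,0.0149,0.05,0.127,0,0,-0.009,0.0093,0.0149,0.05,0.127,0,0,-0.009,0.0093,0.0149,0.05,0.127,0,0,-0.009,0.0093,0.0149,0.05,0.127,0,0]

```text
time: 1.7
eef_pos: [0.3916, 0.0827, 0.2311]
ee_rot: [0.184, 0.82, 0.479, -0.253]
wrist_force: [1.2, 0.2, 0.5]
finger_gap: 0.0849
```

Call:
step_arm:
  moves: [-0.009,0.0093,0.0149,0.05,0.127,-0.06,0,-0.009,0.0093,0.0149,0.05,0.127,-0.06,0,-0.009,0.0093,0.0149,0.05,0.127,-0.06,0,-0.009,0.0093,0.0149,0.05,0.127,-0.06,0,0,0,0,0,0,0,0]

```text
time: 2.2
eef_pos: [0.4509, 0.2363, 0.1549]
ee_rot: [0.225, 0.742, 0.549, -0.31]
wrist_force: [-0.4, -0.9, 0.6]
finger_gap: 0.0855
```

```bash
python3 - <<'E'
from h import *
rt=Rt(-17.5,-45);z=rt.as_matrix()[:,2];g=np.array([.422,.148,.030]);go(g-.13*z,rt);go(g,rt);s=sense();print(s['joints'].round(2),s['eef_pos'])
im=read_camera('side');cv2.imwrite('pics/s1.png',im[:,:,::-1])
E
```

```text
t 2.2 rows 1 total [-0.0004 -0.0023 -0.0019] [-0.0043 -0.002  -0.1099] per row [-0.0004 -0.0023 -0.0019] [-0.0043 -0.002  -0.1099]
t 2.2 rows 4 total [-0.0004 -0.0023 -0.0019] [-0.0965 -0.2943 -0.4163] per row [-0.0001 -0.0006 -0.0005] [-0.0241 -0.0736 -0.1041]
[ 0.61  0.71  1.47 -0.44  1.63  1.04] [0.45093931 0.23627553 0.1548842 ]
```

Call:
step_arm:
  moves: [0,-0.002,-0.002,-0.004,-0.002,-0.11,0,0,0,0,-0.0185,-0.0585,-0.0615,0,0,0,0,-0.0185,-0.0585,-0.0615,0,0,0,0,-0.0185,-0.0585,-0.0615,0,0,0,0,-0.0185,-0.0585,-0.0615,0,0,0,0,-0.0185,-0.0585,-0.0605,0,0,0,0,0,0,0,0]

```text
time: 2.95
eef_pos: [0.4208, 0.1423, 0.0338]
ee_rot: [0.224, 0.748, 0.544, -0.308]
wrist_force: [0.4, -0.2, -0.1]
finger_gap: 0.0854
```

```bash
python3 - <<'E'
from h import *
rt=Rt(-17.5,-45);z=rt.as_matrix()[:,2];g=np.array([.422,.148,.030]);go(g,rt);s=sense();print(s['wrist_force'])
a=read_camera('side');b=read_camera('top')
f=lambda i,x,y,w,h:cv2.resize(i[y:y+h,x:x+w],(390,390),interpolation=cv2.INTER_CUBIC)
cv2.imwrite('pics/p2.png',cv2.convertScaleAbs(np.hstack([f(a,230,140,130,130),f(b,210,190,130,130)])[:,:,::-1],alpha=1.5))
E
```

```text
t 2.95 rows 1 total [-0.0009  0.0005  0.0026] [ 0.004   0.0189 -0.0127] per row [-0.0009  0.0005  0.0026] [ 0.004   0.0189 -0.0127]
[ 0.43948466 -0.16145021 -0.05602909]
```

View pics/p2.png

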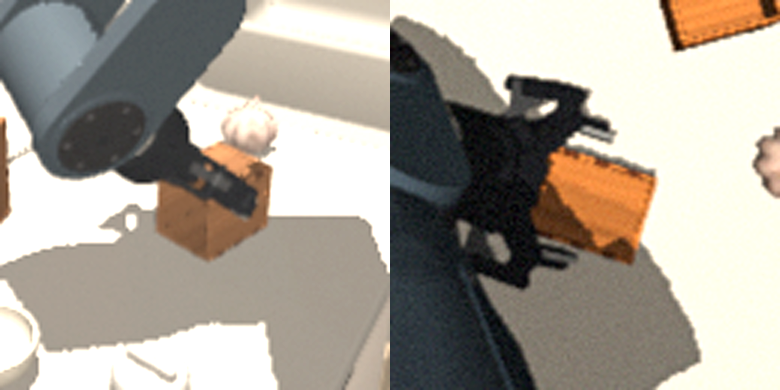

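The fingers straddle the box. The end facing the side camera looks closed, so I'll check the first side picture to see which end the mouth is on.

```bash
python3 - <<'E'
import cv2,numpy as np
a=cv2.imread('pics/side0.png');b=cv2.imread('pics/s1.png')
f=lambda i,x,y,w,h:cv2.resize(i[y:y+h,x:x+w],(390,390),interpolation=cv2.INTER_CUBIC)
cv2.imwrite('pics/p3.png',cv2.convertScaleAbs(np.hstack([f(a,270,175,60,60),f(b,270,175,60,60)]),alpha=1.8))
E
```

```text
(no output)
```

View pics/p3.png

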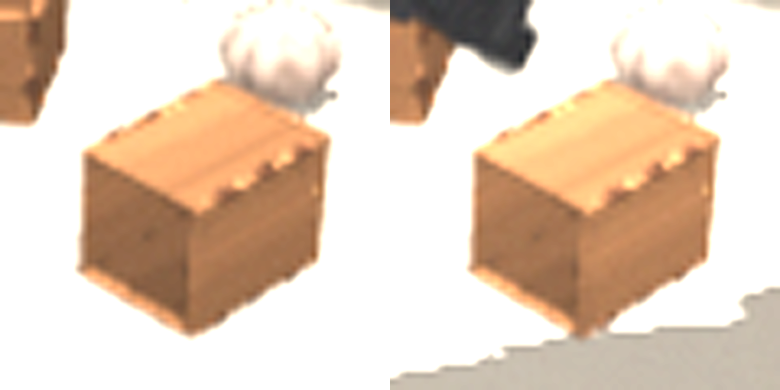

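The darker face with the bright lower lip is the open mouth, facing left (+y) as stated. I'll close the fingers.

Call:
step_arm:
  moves: [0,0,0,0,0,0,0.6,0,0,0,0,0,0,1,0,0,0,0,0,0,1,0,0,0,0,0,0,1,0,0,0,0,0,0,1,0,0,0,0,0,0,1,0,0,0,0,0,0,1]

```text
time: 3.75
eef_pos: [0.4231, 0.1457, 0.0355]
ee_rot: [0.225, 0.748, 0.544, -0.306]
wrist_force: [-0.4, 2.0, 6.6]
finger_gap: 0.0653
```

```bash
python3 - <<'E'
from h import *
s=sense();print(s['eef_pos'],s['finger_gap'],s['wrist_force'])
rt=Rt(-17.5,45);go([.425,.165,.12],rt)
E
```

```text
[0.42308057 0.14569388 0.03552528] 0.06532369053904635 [-0.36330435  1.97204847  6.5978732 ]
t 3.75 rows 12 total [ 0.4749 -0.1498  0.0024] [0.0064 0.0644 0.2816] per row [ 0.0396 -0.0125  0.0002] [0.0005 0.0054 0.0235]
```

Call:
step_arm:
  moves: [0,0,0,0,0,0.1,1,0,0,0,0,0.03,0.1,1,0,0,0,0,0.03,0.1,1,0.0396,-0.0125,0,0,0.01,0,1,0.0396,-0.0125,0,0,0.01,0,1,0.0396,-0.0125,0,0,0.01,0,1,0.0396,-0.0125,0,0,0.01,0,1,0.0396,-0.0125,0,0,0.01,0,1]

```text
time: 4.55
eef_pos: [0.4231, 0.1787, 0.1256]
ee_rot: [0.037, 0.807, 0.588, -0.048]
wrist_force: [-0.2, -0.1, -2.8]
finger_gap: 0.0656
```

Call:
step_arm:
  moves: [0.0396,-0.0125,0,0,0,0,1,0.0396,-0.0125,0,0,0,0,1,0.0396,-0.0125,0,0,0,0,1,0.0396,-0.0125,0,0,0,0,1,0.0396,-0.0125,0,0,0,0,1,0.0396,-0.0125,0,0,0,0,1,0.0396,-0.0125,0,0,0,0,1,0,0,0,0,0,0,1]

```text
time: 5.35
eef_pos: [0.4195, 0.1784, 0.1224]
ee_rot: [-0.208, 0.758, 0.555, 0.27]
wrist_force: [-0.5, 0.1, -3.3]
finger_gap: 0.0651
```

```bash
python3 - <<'E'
from h import *
s=sense();print(s['eef_pos'],s['finger_gap'],s['wrist_force'],s['joints'].round(2))
rt=Rt(-17.5,45);go([.425,.175,.045],rt)
a=read_camera('side');b=read_camera('top')
f=lambda i,x,y,w,h:cv2.resize(i[y:y+h,x:x+w],(390,390),interpolation=cv2.INTER_CUBIC)
cv2.imwrite('pics/p4.png',cv2.convertScaleAbs(np.hstack([f(a,240,130,100,100),f(b,210,190,130,130)])[:,:,::-1],alpha=1.5))
E
```

```text
[0.41947539 0.1783609  0.12244818] 0.06510017519495842 [-0.50517651  0.07705181 -3.25036624] [-0.08  0.35  2.22  1.11  0.78 -0.69]
t 5.35 rows 2 total [ 0.0256 -0.0135 -0.0017] [ 0.0184 -0.0112 -0.2582] per row [ 0.0128 -0.0068 -0.0009] [ 0.0092 -0.0056 -0.1291]
```

View pics/p4.png

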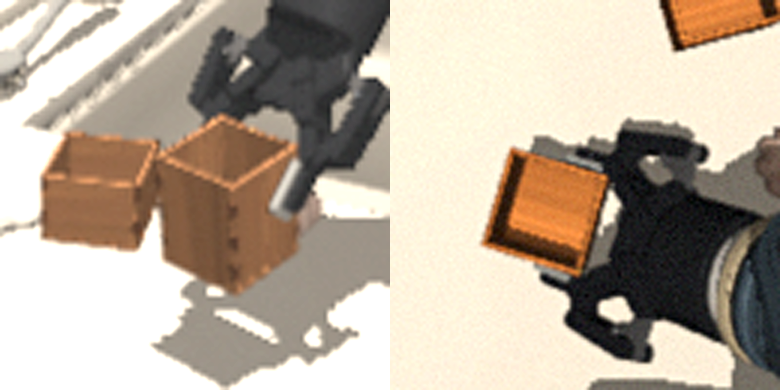

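The box is mouth up in the grip. I'll finish the last ~5° of tilt and lower it.

Call:
step_arm:
  moves: [0.0128,-0.0068,-0.001,0.01,0.02,-0.06,1,0.0128,-0.0068,-0.001,0.008,0.02,-0.06,1,0,0,0,0,0.01,-0.06,1,0,0,0,0,0,-0.03,1,0,0,0,0,0,0,1,0,0,0,0,0,0,1]

```text
time: 6.05
eef_pos: [0.4253, 0.1947, 0.0604]
ee_rot: [-0.226, 0.745, 0.547, 0.307]
wrist_force: [-0.6, 0.0, -3.2]
finger_gap: 0.0655
```

```bash
python3 - <<'E'
from h import *
s=sense();print(s['eef_pos'],s['finger_gap'],s['wrist_force'],s['joints'].round(2))
rt=Rt(-17.5,45);go(s['eef_pos']-[0,0,.01],rt)
E
```

```text
[0.42531142 0.19474748 0.06039482] 0.06553268166096338 [-0.63393116  0.04173024 -3.16365619] [-0.08  0.55  2.24  1.43  0.77 -1.07]
t 6.05 rows 1 total [ 0.001  -0.0001 -0.0005] [ 0.      0.     -0.0333] per row [ 0.001  -0.0001 -0.0005] [ 0.      0.     -0.0333]
```

Next I lower it slowly until it touches the worktop.

Call:
step_arm:
  moves: [0,0,0,0,0,-0.025,1,0,0,0,0,0,-0.01,1,0,0,0,0,0,-0.007,1,0,0,0,0,0,0,1]

```text
time: 6.45
eef_pos: [0.425, 0.1941, 0.0471]
ee_rot: [-0.226, 0.745, 0.547, 0.308]
wrist_force: [1.0, 0.4, -2.4]
finger_gap: 0.0655
```

Call:
step_arm:
  moves: [0,0,0,0,0,-0.007,1,0,0,0,0,0,-0.007,1,0,0,0,0,0,0,1]

```text
time: 6.75
eef_pos: [0.425, 0.1941, 0.0428]
ee_rot: [-0.226, 0.745, 0.547, 0.308]
wrist_force: [-0.3, -1.0, -2.7]
finger_gap: 0.0652
```

Call:
step_arm:
  moves: [0,0,0,0,0,-0.007,1,0,0,0,0,0,0,1]

```text
time: 6.95
eef_pos: [0.425, 0.1942, 0.0408]
ee_rot: [-0.226, 0.745, 0.547, 0.308]
wrist_force: [0.5, -0.5, -1.7]
finger_gap: 0.0654
```

Call:
step_arm:
  moves: [0,0,0,0,0,-0.007,1,0,0,0,0,0,0,1]

```text
time: 7.15
eef_pos: [0.4252, 0.1942, 0.0389]
ee_rot: [-0.226, 0.745, 0.547, 0.308]
wrist_force: [0.4, 0.7, -0.5]
finger_gap: 0.0651
```

Call:
step_arm:
  moves: [0,0,0,0,0,-0.005,1,0,0,0,0,0,0,1]

```text
time: 7.35
eef_pos: [0.4254, 0.1945, 0.0386]
ee_rot: [-0.226, 0.745, 0.547, 0.309]
wrist_force: [-5.4, -6.3, 16.8]
finger_gap: 0.0653
```

Call:
step_arm:
  moves: [0,0,0,0,0,0.003,0.3,0,0,0,0,0,0,0,0,0,0,0,0,0,0,0,0,0,0,0,0,0,0,0,0,-0.0185,-0.0585,0.0615,0,0,0,0,-0.0185,-0.0585,0.0615,0,0,0,0,-0.0185,-0.0585,0.0615,0,0,0,0,-0.0185,-0.0585,0.0615,0]

```text
time: 8.15
eef_pos: [0.4024, 0.1233, 0.1126]
ee_rot: [-0.226, 0.745, 0.547, 0.308]
wrist_force: [-0.1, 0.3, -0.1]
finger_gap: 0.0851
```

Call:
step_arm:
  moves: [0,0,0,-0.0185,-0.0585,0.0615,0,0,0,0,0,0,0.1,0,0,0,0,0,0,0,0]

```text
time: 8.45
eef_pos: [0.3984, 0.1057, 0.1628]
ee_rot: [-0.224, 0.745, 0.547, 0.309]
wrist_force: [0.7, -0.1, 0.1]
finger_gap: 0.0855
```

```bash
python3 - <<'E'
from h import *
s=sense();print(s['eef_pos'],s['finger_gap'],s['wrist_force'])
b=read_camera('top');a=read_camera('side')
cv2.imwrite('pics/top5.png',b[:,:,::-1])
x,y,w,h=215,140,150,145;m=wood(b);k=np.zeros_like(m);k[y:y+h,x:x+w]=m[y:y+h,x:x+w]
for c in cv2.findContours(k,cv2.RETR_EXTERNAL,cv2.CHAIN_APPROX_NONE)[0]:
    if cv2.contourArea(c)>150: print(cv2.contourArea(c),cv2.minAreaRect(c),cv2.approxPolyDP(c,3,True)[:,0].tolist())
f=lambda i,x,y,w,h:cv2.resize(i[y:y+h,x:x+w],(w*4,h*4),interpolation=cv2.INTER_CUBIC)
cv2.imwrite('pics/p5.png',cv2.convertScaleAbs(np.hstack([f(b,210,140,130,145),f(a,255,130,65,145)])[:,:,::-1],alpha=1.5))
E
```

```text
[0.39843751 0.10567737 0.16281402] 0.0855338169151631 [ 0.67724802 -0.1165983   0.05051685]
883.5 ((256.17279052734375, 255.55038452148438), (30.39999771118164, 31.03999900817871), 16.26020622253418) [[247, 237], [238, 266], [266, 274], [274, 245]]
1257.5 ((318.0377502441406, 184.13206481933594), (35.988468170166016, 37.91151428222656), 74.05460357666016) [[331, 163], [296, 175], [307, 205], [340, 196]]
641.0 ((232.6399688720703, 166.47998046875), (29.698484420776367, 24.324474334716797), 81.8698959350586) [[241, 151], [219, 154], [222, 176], [227, 182], [246, 179]]
```

View pics/p5.png

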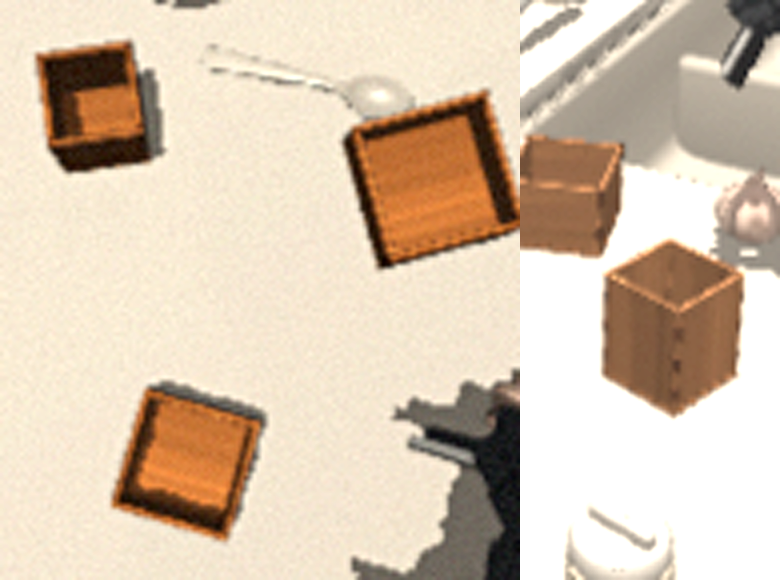

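The box stands upright and free. Its rim corners in the crop are about (148,386), (262,422), (226,540) and (113,505). Wide and slim have not moved.

```bash
python3 - <<'E'
from h import *
w=px2w('top',np.array([(148,386),(262,422),(226,540),(113,505)])/4+[209.6,139.6],.084)[:,:2];e=np.roll(w,-1,0)-w
print(w.mean(0).round(4),np.linalg.norm(e,axis=1).round(4),np.degrees(np.arctan2(e[:,1],e[:,0])).round(1))
c=w.mean(0)
go([*c,.16],Rt(-17.,0)); go([*c,.16],Rt(73.,0))
E
```

```text
[0.4275 0.1943] [0.0642 0.0652 0.063  0.0658] [-108.   161.9   72.5  -17. ]
t 8.55 rows 6 total [-0.2379  0.0745  0.0024] [ 0.1003  0.2932 -0.0019] per row [-0.0397  0.0124  0.0004] [ 0.0167  0.0489 -0.0003]
t 8.55 rows 13 total [-0.1276  0.2439 -0.4696] [ 0.1003  0.2932 -0.0019] per row [-0.0098  0.0188 -0.0361] [ 0.0077  0.0226 -0.0001]
```

Call:
step_arm:
  moves: [-0.0397,0.0124,0.0004,0.0167,0.0489,0,0,-0.0397,0.0124,0.0004,0.0167,0.0489,0,0,-0.0397,0.0124,0.0004,0.0167,0.0489,0,0,-0.0397,0.0124,0.0004,0.0167,0.0489,0,0,-0.0397,0.0124,0.0004,0.0167,0.0489,0,0,-0.0397,0.0124,0.0004,0.0167,0.0489,0,0,0,0,0,0,0,0,0]

```text
time: 9.25
eef_pos: [0.4226, 0.1881, 0.1581]
ee_rot: [-0.028, 0.803, 0.595, 0.026]
wrist_force: [-1.2, -0.4, 0.2]
finger_gap: 0.0852
```

```bash
python3 - <<'E'
from h import *
print(sense()['eef_pos'])
go([.427,.1943,.062],Rt(-17.7,0))
E
```

```text
[0.42263284 0.18814503 0.15805489]
t 9.25 rows 3 total [-0.0239  0.0027 -0.0046] [ 0.0146  0.0205 -0.3202] per row [-0.008   0.0009 -0.0015] [ 0.0049  0.0068 -0.1067]
```

Call:
step_arm:
  moves: [-0.0239,0.0027,-0.0046,0.0146,0.0205,0,0,0,0,0,0,0,-0.08,0,0,0,0,0,0,-0.08,0,0,0,0,0,0,-0.08,0,0,0,0,0,0,-0.08,0,0,0,0,0,0,0,0]

```text
time: 9.85
eef_pos: [0.424, 0.1905, 0.0596]
ee_rot: [-0.003, 0.808, 0.589, -0.001]
wrist_force: [0.6, -0.2, 0.1]
finger_gap: 0.0855
```

```bash
python3 - <<'E'
from h import *
print(sense()['eef_pos'],sense()['wrist_force'])
go([.427,.1943,.062],Rt(-17.7,0))
E
```

```text
[0.42403503 0.19048338 0.05961323] [ 0.59039163 -0.21051473  0.08997267]
t 9.85 rows 1 total [-0.0009 -0.0018  0.0008] [0.0099 0.0127 0.008 ] per row [-0.0009 -0.0018  0.0008] [0.0099 0.0127 0.008 ]
```

Call:
step_arm:
  moves: [-0.001,-0.0018,0.0008,0.0099,0.0127,0.008,0,0,0,0,0,0,0,0.6,0,0,0,0,0,0,1,0,0,0,0,0,0,1,0,0,0,0,0,0,1,0,0,0,0,0,0,1,0,0,0,0,0,0,1]

```text
time: 10.55
eef_pos: [0.43, 0.1956, 0.0668]
ee_rot: [0.002, 0.808, 0.59, 0.004]
wrist_force: [-3.4, 1.7, 8.7]
finger_gap: 0.0649
```

Call:
step_arm:
  moves: [0,0,0,0,0,0.02,1,0,0,0,0,0,0.08,1,0,0,0,0,0,0.12,1,0,0,0,0,0,0.12,1,0,0,0,0,0,0,1]

```text
time: 11.05
eef_pos: [0.4316, 0.1959, 0.1721]
ee_rot: [0.003, 0.808, 0.59, 0.007]
wrist_force: [-0.6, 0.3, -2.9]
finger_gap: 0.0645
```

```bash
python3 - <<'E'
from h import *
print(sense()['eef_pos'],sense()['wrist_force'])
go([.584,.0517,.165],Rt(14,0))
E
```

```text
[0.43164223 0.19585113 0.17208053] [-0.58049     0.32145622 -2.94040982]
t 11.05 rows 5 total [-0.0024  0.0043  0.1763] [ 0.5079 -0.4805 -0.0236] per row [-0.0005  0.0009  0.0353] [ 0.1016 -0.0961 -0.0047]
```

Call:
step_arm:
  moves: [0,0.001,0.0294,0.0846,-0.08,-0.003,1,0,0.001,0.0294,0.0846,-0.08,-0.003,1,0,0.001,0.0294,0.0846,-0.08,-0.003,1,0,0.001,0.0294,0.0846,-0.08,-0.003,1,0,0,0.0294,0.0846,-0.08,-0.003,1,-0.002,0,0.0294,0.0846,-0.08,-0.003,1,0,0,0,0,0,0,1,0,0,0,0,0,0,1]

```text
time: 11.85
eef_pos: [0.5815, 0.0507, 0.1613]
ee_rot: [-0.001, 0.616, 0.788, -0.005]
wrist_force: [0.1, 0.4, -2.5]
finger_gap: 0.0642
```

```bash
python3 - <<'E'
from h import *
print(sense()['eef_pos'],sense()['wrist_force'])
go([.584,.0517,.165],Rt(14,0))
a=read_camera('side');b=read_camera('top')
cv2.imwrite('pics/top6.png',b[:,:,::-1]);cv2.imwrite('pics/side6.png',a[:,:,::-1])
f=lambda i,x,y,w,h:cv2.resize(i[y:y+h,x:x+w],(w*5,h*5),interpolation=cv2.INTER_CUBIC)
cv2.imwrite('pics/p6.png',cv2.convertScaleAbs(np.hstack([f(b,275,130,80,100),f(a,230,100,70,100)])[:,:,::-1],alpha=1.5))
E
```

```text
[0.58148332 0.05073685 0.16125009] [ 0.1274292   0.38604644 -2.50897907]
t 11.85 rows 1 total [ 0.0019 -0.0023  0.0005] [0.0084 0.0032 0.0125] per row [ 0.0019 -0.0023  0.0005] [0.0084 0.0032 0.0125]
```

View pics/p6.png

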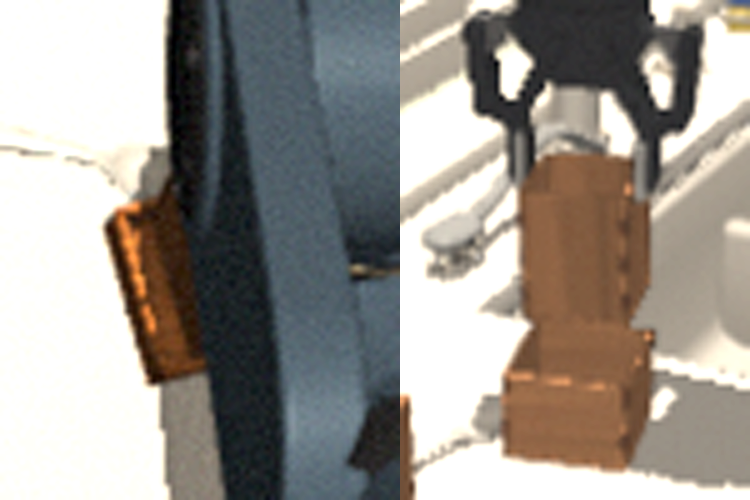

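```bash
python3 - <<'E'
from h import *
def corners(c,a,s,z):
    a=np.radians(a);u=np.array([np.cos(a),np.sin(a)]);v=np.array([-u[1],u[0]])
    return np.array([[*(np.array(c)+s/2*(i*u+j*v)),z] for i,j in((1,1),(1,-1),(-1,-1),(-1,1))])
t=np.array([.5815,.0507]);v=np.array([-np.sin(np.radians(13.8)),np.cos(np.radians(13.8))])
for o in(0,-.003):
    c=t+o*v
    for z in(.099,.183): print(o,z,((w2px('side',corners(c,13.8,.066,z))-[230,100])*5+[402,2]).round(0).tolist())
print('wide',((w2px('side',corners((.584,.0517),14,.08,.06))-[230,100])*5+[402,2]).round(0).tolist())
E
```

```text
0 0.099 [[519.0, 313.0], [548.0, 268.0], [649.0, 279.0], [626.0, 325.0]]
0 0.183 [[518.0, 184.0], [547.0, 143.0], [653.0, 153.0], [629.0, 194.0]]
-0.003 0.099 [[521.0, 311.0], [549.0, 266.0], [650.0, 277.0], [627.0, 323.0]]
-0.003 0.183 [[519.0, 182.0], [548.0, 141.0], [654.0, 151.0], [630.0, 192.0]]
wide [[502.0, 374.0], [536.0, 317.0], [657.0, 330.0], [630.0, 389.0]]
```

Call:
step_arm:
  moves: [0.0019,-0.0023,0.0005,0.0077,0.0065,0,1,0,0,0,0,0,-0.05,1,0,0,0,0,0,-0.04,1,0,0,0,0,0,0,1,0,0,0,0,0,0,1]

```text
time: 12.45
eef_pos: [0.5841, 0.0533, 0.135]
ee_rot: [0.001, 0.615, 0.789, 0.0]
wrist_force: [-0.8, 0.1, -2.4]
finger_gap: 0.0643
```

```bash
python3 - <<'E'
from h import *
print(sense()['eef_pos'],sense()['wrist_force'])
go([.5838,.0527,.122],Rt(14,0))
E
```

```text
[0.58407524 0.05333558 0.13498616] [-0.77308832  0.09267948 -2.37505934]
t 12.45 rows 1 total [ 0.0001  0.0004 -0.0006] [-0.0009 -0.0021 -0.0433] per row [ 0.0001  0.0004 -0.0006] [-0.0009 -0.0021 -0.0433]
```

Call:
step_arm:
  moves: [0,0,0,-0.001,-0.002,-0.02,1,0,0,0,0,0,-0.02,1,0,0,0,0,0,0,1]

```text
time: 12.75
eef_pos: [0.5834, 0.0524, 0.1221]
ee_rot: [0.0, 0.615, 0.789, -0.0]
wrist_force: [-0.5, -0.3, -2.6]
finger_gap: 0.0643
```

Call:
step_arm:
  moves: [0,0,0,0,0,-0.01,1,0,0,0,0,0,-0.01,1,0,0,0,0,0,0,1]

```text
time: 13.05
eef_pos: [0.5837, 0.0525, 0.1166]
ee_rot: [0.0, 0.615, 0.789, 0.0]
wrist_force: [0.6, 0.6, -1.9]
finger_gap: 0.0643
```

No force yet, so the bottom should be inside the rim. I'll keep lowering.

Call:
step_arm:
  moves: [0,0,0,0,0,-0.02,1,0,0,0,0,0,-0.02,1,0,0,0,0,0,0,1]

```text
time: 13.35
eef_pos: [0.5833, 0.0525, 0.1039]
ee_rot: [0.0, 0.615, 0.789, -0.0]
wrist_force: [-0.5, -0.2, -2.0]
finger_gap: 0.0644
```

Call:
step_arm:
  moves: [0,0,0,0,0,-0.02,1,0,0,0,0,0,-0.02,1,0,0,0,0,0,-0.02,1,0,0,0,0,0,0,1]

```text
time: 13.75
eef_pos: [0.5833, 0.0525, 0.0859]
ee_rot: [0.0, 0.615, 0.789, -0.0]
wrist_force: [-0.9, -0.4, -2.1]
finger_gap: 0.0643
```

Call:
step_arm:
  moves: [0,0,0,0,0,-0.015,1,0,0,0,0,0,-0.013,1,0,0,0,0,0,0,1]

```text
time: 14.05
eef_pos: [0.5836, 0.0525, 0.078]
ee_rot: [0.0, 0.615, 0.789, 0.0]
wrist_force: [0.5, 0.3, -2.2]
finger_gap: 0.0641
```

Call:
step_arm:
  moves: [0,0,0,0,0,-0.01,1,0,0,0,0,0,-0.006,1,0,0,0,0,0,0,1]

```text
time: 14.35
eef_pos: [0.5838, 0.0525, 0.0735]
ee_rot: [0.001, 0.615, 0.789, 0.0]
wrist_force: [0.1, -0.1, -2.4]
finger_gap: 0.0643
```

Call:
step_arm:
  moves: [0,0,0,0,0,-0.005,1,0,0,0,0,0,0,1]

```text
time: 14.55
eef_pos: [0.5839, 0.0525, 0.0722]
ee_rot: [0.001, 0.615, 0.789, 0.0]
wrist_force: [-0.2, -0.5, -1.7]
finger_gap: 0.0642
```

Call:
step_arm:
  moves: [0,0,0,0,0,0,0.3,0,0,0,0,0,0,0,0,0,0,0,0,0,0,0,0,0,0,0,0,0,0,0,0,0,0,0.1,0,0,0,0,0,0,0.15,0,0,0,0,0,0,0.15,0,0,0,0,0,0.1,0.1,0]

```text
time: 15.35
eef_pos: [0.5848, 0.0808, 0.2258]
ee_rot: [0.002, 0.616, 0.788, 0.001]
wrist_force: [0.2, 0.8, -0.0]
finger_gap: 0.0854
```

```bash
python3 - <<'E'
from h import *
print(sense()['eef_pos'],sense()['wrist_force'])
go([.6252,.2428,.22],Rt(7.2,0))
E
```

```text
[0.58475569 0.08075453 0.22576489] [ 0.2190591   0.82764119 -0.02687519]
t 15.35 rows 4 total [ 0.0003  0.0016 -0.0374] [ 0.1348  0.5402 -0.0192] per row [ 0.0001  0.0004 -0.0094] [ 0.0337  0.135  -0.0048]
```

Call:
step_arm:
  moves: [0,0,-0.0094,0.033,0.127,-0.004,0,0,0,-0.0094,0.033,0.127,-0.004,0,0,0,-0.0094,0.033,0.127,-0.004,0,0,0,-0.0094,0.033,0.127,-0.004,0,0,0,0,0,0,0,0,0,0,0,0,0,0,0]

```text
time: 15.95
eef_pos: [0.6233, 0.2354, 0.2171]
ee_rot: [0.001, 0.66, 0.751, 0.0]
wrist_force: [0.6, -0.4, 0.3]
finger_gap: 0.0854
```

```bash
python3 - <<'E'
from h import *
print(sense()['eef_pos'],sense()['wrist_force'])
go([.6252,.2428,.085],Rt(7.2,0))
a=read_camera('side');b=read_camera('top')
f=lambda i,x,y,w,h:cv2.resize(i[y:y+h,x:x+w],(w*5,h*5),interpolation=cv2.INTER_CUBIC)
cv2.imwrite('pics/p7.png',cv2.convertScaleAbs(np.hstack([f(b,275,130,80,100),f(a,230,120,70,100)])[:,:,::-1],alpha=1.5))
E
```

```text
[0.6232689  0.2353978  0.21712016] [ 0.64302223 -0.39328071  0.30606134]
t 15.95 rows 3 total [ 0.0003  0.0003 -0.0012] [ 0.0064  0.0247 -0.4404] per row [ 0.0001  0.0001 -0.0004] [ 0.0021  0.0082 -0.1468]
```

View pics/p7.png

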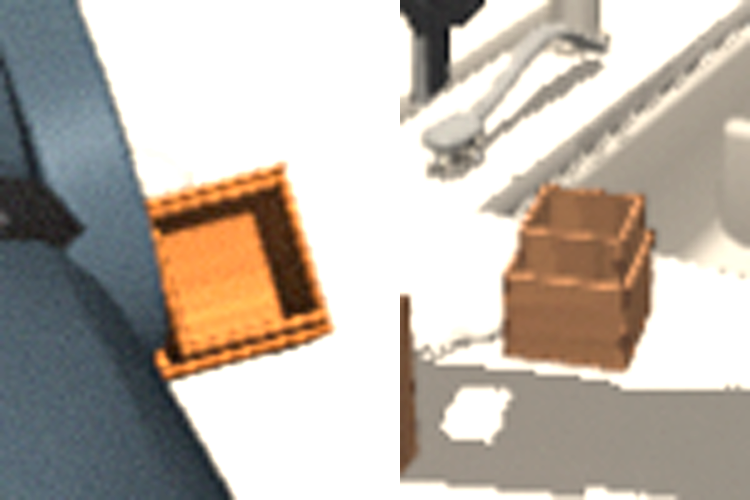

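The mid box sits inside the wide one. I'll locate its rim from the side crop at (525,231), (546,187), (645,196) and (622,240).

```bash
python3 - <<'E'
from h import *
for nm,z,c in(('mid',.088,[(525,231),(546,187),(645,196),(622,240)]),('wide',.06,[(505,278),(None,None),(653,234),(627,284)])):
    c=[p for p in c if p[0]]
    w=px2w('side',(np.array(c)-[402,2])/5+[230,120],z)[:,:2];print(nm,w.round(4).tolist(),w.mean(0).round(4),'diag mid',((w[0]+w[-2])/2).round(4))
    e=np.roll(w,-1,0)-w;print(np.linalg.norm(e,axis=1).round(4),np.degrees(np.arctan2(e[:,1],e[:,0])).round(1))
E
```

```text
mid [[0.6018, 0.091], [0.6199, 0.0314], [0.5588, 0.0136], [0.5446, 0.0739]] [0.5813 0.0525] diag mid [0.5803 0.0523]
[0.0622 0.0637 0.0619 0.0597] [ -73.1 -163.7  103.2   16.6]
wide [[0.6089, 0.104], [0.5548, 0.0088], [0.5398, 0.0757]] [0.5678 0.0628] diag mid [0.5818 0.0564]
[0.1095 0.0685 0.0746] [-119.6  102.6   22.3]
```

Call:
step_arm:
  moves: [0,0,-0.0012,0.0064,0.0247,0,0,0,0,0,0,0,-0.11,0,0,0,0,0,0,-0.11,0,0,0,0,0,0,-0.11,0,0,0,0,0,0,-0.1,0,0,0,0,0,0,0,0]

```text
time: 16.65
eef_pos: [0.6234, 0.2412, 0.0846]
ee_rot: [-0.001, 0.662, 0.749, -0.003]
wrist_force: [0.1, 0.3, -0.1]
finger_gap: 0.0854
```

```bash
python3 - <<'E'
from h import *
print(sense()['eef_pos'],sense()['wrist_force'])
go([.6252,.2428,.084],Rt(7.2,0))
E
```

```text
[0.62339786 0.24124848 0.08463893] [ 0.08462749  0.32619938 -0.1206204 ]
t 16.65 rows 1 total [ 0.0008 -0.0016  0.0008] [ 0.006   0.0052 -0.0021] per row [ 0.0008 -0.0016  0.0008] [ 0.006   0.0052 -0.0021]
```

Call:
step_arm:
  moves: [0.0008,-0.0016,0.0008,0.006,0.0052,0,0,0,0,0,0,0,0,0.6,0,0,0,0,0,0,1,0,0,0,0,0,0,1,0,0,0,0,0,0,1,0,0,0,0,0,0,1,0,0,0,0,0,0,1,0,0,0,0,0,0,1]

```text
time: 17.45
eef_pos: [0.6278, 0.2441, 0.0906]
ee_rot: [0.002, 0.661, 0.75, 0.004]
wrist_force: [-2.4, -1.5, 8.8]
finger_gap: 0.0503
```

Call:
step_arm:
  moves: [0,0,0,0,0,0.02,1,0,0,0,0,0,0.1,1,0,0,0,0,0,0.14,1,0,0,0,0,0,0.14,1,0,0,0,0,0,0.05,1,0,0,0,0,0,0,1]

```text
time: 18.05
eef_pos: [0.628, 0.2441, 0.2262]
ee_rot: [0.003, 0.661, 0.75, 0.005]
wrist_force: [0.6, -0.5, -2.1]
finger_gap: 0.0505
```

```bash
python3 - <<'E'
from h import *
print(sense()['eef_pos'],sense()['wrist_force'])
go([.5835,.052,.225],Rt(14,0))
E
```

```text
[0.62802822 0.2441324  0.22624973] [ 0.56124682 -0.45450074 -2.05883173]
t 18.05 rows 5 total [-0.0013  0.0034  0.0375] [-0.1484 -0.6404 -0.0042] per row [-0.0003  0.0007  0.0075] [-0.0297 -0.1281 -0.0008]
```

Call:
step_arm:
  moves: [-0.0003,0.0006,0.0063,-0.0247,-0.106,0,1,-0.0003,0.0006,0.0063,-0.0247,-0.106,0,1,-0.0003,0.0006,0.0063,-0.0247,-0.106,0,1,-0.0003,0.0006,0.0063,-0.0247,-0.106,0,1,-0.0003,0.0006,0.0063,-0.0247,-0.106,0,1,0,0,0.0063,-0.0247,-0.106,0,1,0,0,0,0,0,0,1,0,0,0,0,0,0,1]

```text
time: 18.85
eef_pos: [0.5821, 0.0527, 0.2219]
ee_rot: [-0.001, 0.616, 0.788, -0.003]
wrist_force: [0.2, 1.5, -1.6]
finger_gap: 0.0505
```

```bash
python3 - <<'E'
from h import *
print(sense()['eef_pos'],sense()['wrist_force'])
go([.5835,.0528,.19],Rt(14,0))
E
```

```text
[0.5820978  0.05269285 0.22193054] [ 0.1738268   1.4710911  -1.59575435]
t 18.85 rows 1 total [ 0.0008 -0.0017  0.0001] [ 0.0047  0.0004 -0.1064] per row [ 0.0008 -0.0017  0.0001] [ 0.0047  0.0004 -0.1064]
```

Call:
step_arm:
  moves: [0.0008,-0.0017,0,0.0047,0,-0.05,1,0,0,0,0,0,-0.05,1,0,0,0,0,0,0,1,0,0,0,0,0,0,1]

```text
time: 19.25
eef_pos: [0.5841, 0.0538, 0.1931]
ee_rot: [0.001, 0.615, 0.789, 0.0]
wrist_force: [0.6, -0.4, -1.0]
finger_gap: 0.0507
```

```bash
python3 - <<'E'
from h import *
print(sense()['eef_pos'],sense()['wrist_force'])
go([.5835,.0528,.18],Rt(14,0))
a=read_camera('side')
f=lambda i,x,y,w,h:cv2.resize(i[y:y+h,x:x+w],(w*6,h*6),interpolation=cv2.INTER_CUBIC)
cv2.imwrite('pics/p8.png',cv2.convertScaleAbs(f(a,230,100,70,100)[:,:,::-1],alpha=1.5))
E
```

```text
[0.58405939 0.05381038 0.1930958 ] [ 0.55920197 -0.37099507 -0.9710343 ]
t 19.25 rows 1 total [-0.      0.0004 -0.0006] [-0.0019 -0.0034 -0.0437] per row [-0.      0.0004 -0.0006] [-0.0019 -0.0034 -0.0437]
```

View pics/p8.png

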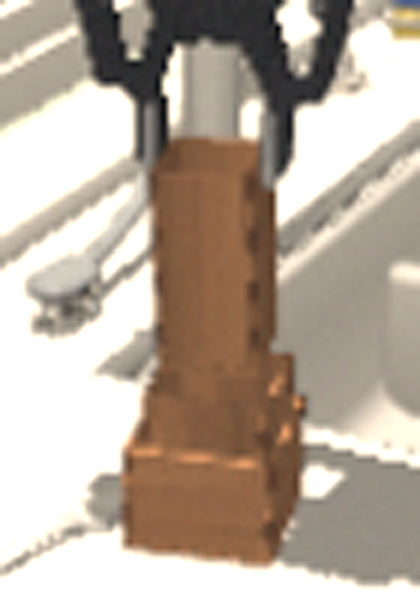

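The slim box hangs centred over the mid box. I'll lower it and watch the force.

Call:
step_arm:
  moves: [0,0,0,-0.002,-0.0035,-0.02,1,0,0,0,0,0,-0.02,1,0,0,0,0,0,-0.01,1,0,0,0,0,0,0,1]

```text
time: 19.7
eef_pos: [0.5833, 0.052, 0.1779]
ee_rot: [0.001, 0.615, 0.788, 0.0]
wrist_force: [0.1, 0.1, -1.8]
finger_gap: 0.0508
```

Call:
step_arm:
  moves: [0,0,0,0,0,-0.01,1,0,0,0,0,0,-0.01,1,0,0,0,0,0,0,1]

```text
time: 20.0
eef_pos: [0.5834, 0.052, 0.1721]
ee_rot: [0.001, 0.615, 0.788, 0.001]
wrist_force: [0.8, 0.9, -0.6]
finger_gap: 0.0505
```

Call:
step_arm:
  moves: [0,0,0,0,0,-0.01,1,0,0,0,0,0,-0.01,1,0,0,0,0,0,0,1]

```text
time: 20.3
eef_pos: [0.5833, 0.052, 0.166]
ee_rot: [0.001, 0.615, 0.788, 0.001]
wrist_force: [-1.4, -0.1, -1.2]
finger_gap: 0.0501
```

Call:
step_arm:
  moves: [0,0,0,0,0,-0.02,1,0,0,0,0,0,-0.02,1,0,0,0,0,0,-0.02,1,0,0,0,0,0,0,1]

```text
time: 20.7
eef_pos: [0.583, 0.052, 0.1473]
ee_rot: [0.0, 0.615, 0.788, 0.0]
wrist_force: [-0.2, 0.2, -1.9]
finger_gap: 0.0501
```

Call:
step_arm:
  moves: [0,0,0,0,0,-0.02,1,0,0,0,0,0,-0.02,1,0,0,0,0,0,-0.02,1,0,0,0,0,0,-0.02,1,0,0,0,0,0,0,1]

```text
time: 21.2
eef_pos: [0.583, 0.052, 0.1234]
ee_rot: [0.0, 0.615, 0.788, 0.0]
wrist_force: [-0.2, -0.4, -1.9]
finger_gap: 0.0505
```

Call:
step_arm:
  moves: [0,0,0,0,0,-0.02,1,0,0,0,0,0,-0.02,1,0,0,0,0,0,-0.015,1,0,0,0,0,0,-0.01,1,0,0,0,0,0,0,1]

```text
time: 21.7
eef_pos: [0.5833, 0.052, 0.1045]
ee_rot: [0.001, 0.615, 0.788, 0.0]
wrist_force: [0.2, 0.2, -1.9]
finger_gap: 0.0502
```

Call:
step_arm:
  moves: [0,0,0,0,0,-0.01,1,0,0,0,0,0,-0.003,1,0,0,0,0,0,0,1]

```text
time: 22.0
eef_pos: [0.5835, 0.052, 0.101]
ee_rot: [0.001, 0.615, 0.788, 0.001]
wrist_force: [-0.8, 0.2, -0.8]
finger_gap: 0.0505
```

Call:
step_arm:
  moves: [0,0,0,0,0,-0.003,1,0,0,0,0,0,0,1]

```text
time: 22.2
eef_pos: [0.5836, 0.052, 0.1002]
ee_rot: [0.001, 0.615, 0.788, 0.001]
wrist_force: [-0.3, 0.2, -0.7]
finger_gap: 0.0506
```

I'll release it and retreat upward, moving back toward the robot's right so the cameras have a clear view.

Call:
step_arm:
  moves: [0,0,0,0,0,0,0.4,0,0,0,0,0,0,0,0,0,0,0,0,0,0,0,0,0,0,0,0,0,0,0,0,0,0,0.1,0,0,0,0,0,0,0.15,0,0,0,0,0,0,0.15,0,0,0,0,0,0,0.1,0]

```text
time: 23.0
eef_pos: [0.5841, 0.052, 0.2536]
ee_rot: [0.002, 0.615, 0.788, 0.002]
wrist_force: [-0.5, -0.4, 0.3]
finger_gap: 0.0855
```

Call:
step_arm:
  moves: [0,0,0,-0.06,-0.14,0,0,0,0,0,-0.06,-0.14,0,0,0,0,0,-0.06,-0.14,0,0,0,0,0,-0.06,-0.14,0,0,0,0,0,-0.06,-0.14,0,0,0,0,0,-0.06,-0.14,0,0,0,0,0,0,0,0,0]

```text
time: 23.7
eef_pos: [0.4738, -0.2039, 0.2504]
ee_rot: [0.001, 0.617, 0.787, 0.0]
wrist_force: [0.1, 1.0, 0.6]
finger_gap: 0.0856
```

```bash
python3 - <<'E'
from h import *
print(sense()['eef_pos'],sense()['wrist_force'],sense()['finger_gap'])
b=read_camera('top');a=read_camera('side')
b0=cv2.imread('pics/top0.png')[:,:,::-1]
f=lambda i,x,y,w,h,k:cv2.resize(i[y:y+h,x:x+w],(w*k,h*k),interpolation=cv2.INTER_CUBIC)
cv2.imwrite('pics/p9.png',cv2.convertScaleAbs(np.hstack([f(b,110,60,260,240,1.7.__int__()+1),np.vstack([f(a,235,125,60,100,4),np.zeros((80,240,3),np.uint8)])])[:,:,::-1],alpha=1.5))
d=np.abs(b.astype(int)-b0).sum(2)
for n,(x,y,r) in dict(garlic=(344,244,14),bowl=(162,222,20),timer=(170,281,15),mug=(252,117,22),tumbler=(309,102,20),spoon=(285,158,20)).items(): print(n,d[y-r:y+r,x-r:x+r].mean().round(1))
E
```

```text
[ 0.47383758 -0.20385545  0.25038791] [0.11831709 1.01706216 0.55443968] 0.0855903842756801
garlic 8.2
bowl 8.3
timer 8.3
mug 8.9
tumbler 8.2
spoon 9.3
```

View pics/p9.png

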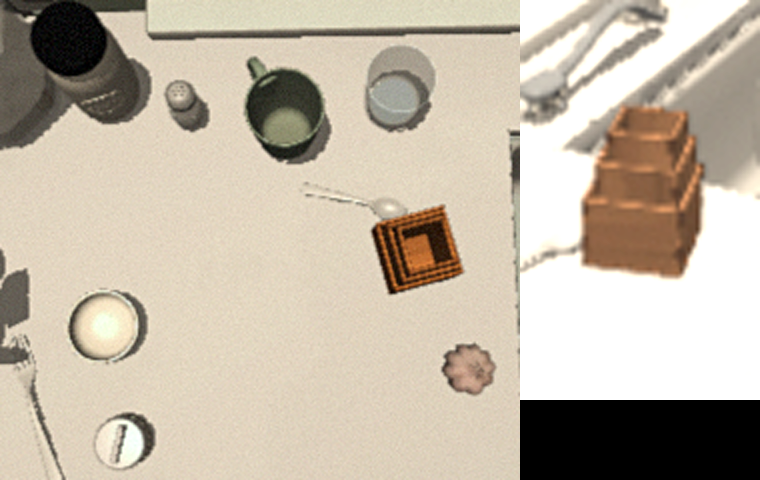

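```bash
python3 -c "
from rig import *
print(hand_in(),sense()['time'])"
```

```text
the job is handed in; nothing more can be done
the job is handed in; nothing more can be done
```

The three boxes are nested mouth up, in the order you asked, and the job was handed in at about 24 s of the 62 s allowed.

- **Lying box:** I gripped it across its sides, turned it upright, stood it on the bare worktop and let go. A picture showed it standing free.
- **Nesting:** I took it again and lowered it into the widest box, then lowered the slim box into it. Both went down with no noticeable contact force. I released each about 1–2 mm above its seat so it settled the rest of the way.

**Last checks:**
- The final pictures show the three rims stepped evenly, about as expected for boxes fully down. I judged this by eye rather than measuring it. The gripper is open and clear of everything.
- The pictures taken before and after at the garlic, bowl, timer, mug, tumbler and spoon differ only by camera noise, so those had not moved. The widest box was unmoved when I measured it after standing the other box up, and it looks unmoved in the final picture.
- The highest wrist force I saw was about 18 N, when the box first touched the worktop.
- Two measurements disagreed slightly. The side camera put the nested middle box about 2–3 mm away from where the gripper released it. I went with the gripper position, and the slim box went in freely.

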